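# Fit the drill guide plate on its fixture and latch it

### The job

Lower the aluminium drill guide plate over the two locating pins of the drilling fixture, red-striped end to red-striped end, until it rests flush on the wood blank; lower it under control, do not drop it. Then slide the yellow latch by its black knob over the plate's edge until you feel it stop against the plate, and let go. Leave the spray bottle, jar, wood offcut and spirit level where they are.

Things in the scene. Friction and masses are not known exactly. Their poses are not given: they have to be found in the camera images.
- plate: Loose aluminium drill guide plate, 0.35 to 0.6 kg, lying flat, handle up: 90 (x) x 150 (y) x 12 mm, with four brass bushings for looks. Origin: centre of its underside, z up. Black block handle in the middle of its top. Two through holes: 14 mm diameter at y = +60 mm, 10 mm at y = -60 mm. A red stripe is painted on top along its +y end, beyond the big hole.
- plate_handle (a point): Centre of the top of the plate's handle, 47 mm above the plate's underside; axes as the plate. The handle is 22 mm wide (x), 60 mm long (y) and stands 35 mm above the plate's top: pinch it from above across its width, along x.
- big_hole (a point): Axis of the plate's 14 mm hole, at the underside (plate y = +60 mm, red-striped end).
- small_hole (a point): Axis of the plate's 10 mm hole, at the underside (plate y = -60 mm).
- fixture: Drilling fixture screwed to the bench: plywood board 18 mm thick, x = -135 to +65 mm, y = -95 to +95 mm. Origin: at bench level under the middle between two steel pins, z up. The wood blank (80 x 80 mm, centred) and a steel pad round each pin foot have their tops 30 mm above the bench. A red stripe is painted on the board at its +y end beside the big pin. The yellow latch is at the -x side.
- seat (a point): Middle between the pins at the height where the plate's underside rests (30 mm above the bench); axes as the fixture. Seated, the plate's origin and axes coincide with these.
- big_pin (a point): Tip of the 12 mm diameter pin (fixture y = +60 mm), 60 mm above the bench; its top 10 mm is tapered.
- small_pin (a point): Tip of the 8 mm diameter pin (fixture y = -60 mm), 60 mm above the bench; its top 10 mm is tapered.
- latch (a joint): Travel of the yellow latch along the fixture's +x, in m, 0 (drawn back) to 0.055; it starts between 0 and 0.008 and meets the seated plate at about 0.038. It slides with about 3 N of friction and stays where it is left. Its tongue (30 mm wide, 44.5 to 50.5 mm above the bench, reaching 18 mm ahead of its front face) passes 2.5 mm over the plate only if the plate lies flush.
- latch_knob (a point): Centre of the top of the latch's upright black round knob (18 mm diameter, 36 mm tall, from 50.5 to 86.5 mm above the bench); moves with the latch, axes as the fixture. Can be pinched from above or pushed.
- latch_face (a point): Centre of the latch's front (+x) face, 31 mm above the bench, which meets the plate's near (-x) edge; moves with the latch. It lies 17 mm ahead of the knob's axis.
- spray: Bystander: blue trigger spray bottle with a red head, 72 mm wide, 220 mm tall, standing. Origin: centre of its foot.
- jar: Bystander: glass jar with a green cap, 64 mm wide, 85 mm tall, standing. Origin: centre of its foot.
- offcut: Bystander: pine offcut 60 (x) x 140 (y) x 22 mm with two holes, lying flat. Origin: centre of its underside.
- level: Bystander: blue spirit level 230 (x) x 50 (y) x 24 mm, lying flat. Origin: centre of its underside.
There are look-alikes about, which are no part of the job. Of the things that look like the plate, take the one that is nearest to the robot's base at the start.

How it is judged:
By the outcome, as a careful person would: the job done as asked, in the order asked, and still so for the second after the job is handed in, with the robot touching nothing.
It also fails if it takes over 54 s, if anything falls off the work surface, if the arm or the gripper's body presses on something with over 40 N, if the wrist force passes 120 N, or if a joint passes its speed limit or range.

### The arm

A 6-joint arm with a two-finger parallel gripper is mounted at the origin on the work surface. World frame = base frame: x ahead of the robot, y to its left, z up, the work surface at z = 0. Lengths are in m, angles in degrees, forces in N, time in s.
With the tool pointing down it reaches from about 0.4 to 0.825 m from the base axis. Payload 7 kg.
Tool frame: the origin (TCP) lies at the centre of the arm's flange, where the gripper is bolted on; the fingertips stand 178 mm ahead of it and the grasp point (between the pads) lies 159 mm ahead of it; z points along the fingers, y is the line along which they close (so a half turn about z gives the same grasp; the last joint's range is limited). The gripper opens to 88 mm and grips with 3 to 60 N. Pads are 19 mm wide; open, the fingers measure 130 mm over their backs; the gripper's body (78 mm by 193 mm) begins 47 mm behind the grasp point.
Start: joints at [87.496, 20.546, 0.682, 0, -70.136, -16.507], TCP at [0.22, 0.638, 0.405] pointing down, gripper open.
Joint ranges: [-176.03, 176.03], [-82.01, 121.73], [-58.28, 71.71], [-173.87, 95.51], [-174.79, -0.11], [-173.66, 173.66]. Speed limits (degrees/s): [136.94, 136.94, 172.46, 180, 180, 180].

### API

Orientations are given as [roll, pitch, yaw] about the fixed x, y, z axes, in that order (R = Rz(yaw) Ry(pitch) Rx(roll)).
In Python, from plant import telemetry, snapshot, workorder, nets gives the robot as it stands.
- The arm moves only by the shell command python3 -m creep 'ROWS'. ROWS is JSON, a list that holds one entry, the list of rows, each a list of 5 numbers: the shift along the tool's x, y, z normalised to -1 to 1, where 1 is 0.2 m, then the turn about the tool's z normalised to -1 to 1, where 1 is pi/2 rad, then the opening, from 0 (shut) to 1 (fully open). In form: [[[x, y, z, spin, hand], ...]]. A call has 1 to 8 rows; each row shifts and turns the commanded pose from where the row before left it, along the tool's axes as they then stand; what a row does not reach is not made up. A row lasts 1/12 s, in which the tool goes at most 41.7 mm and 7.16 degrees, less where a joint would pass 70% of its speed; a pose out of reach is approached as far as the arm can. A call with a number of a shift or a turn outside -1 to 1 is refused whole. A call with a gripper value outside its range is refused whole. The fingers move at their own pace and stop on an object; the grip force is fixed at half the most. Time passes only in rows, so rows that do not move let the fingers close. It gives the time, the measured TCP pose, the force, the opening and the grip force at its end, in the units of the state.
- telemetry.get_obs(): the state, without advancing time (a new reading comes with each control period).
- snapshot(name): name is "scene" or "top" or "wrist"; returns a dict with "frame" (400x640x3 uint8, red, green, blue), "fx", "fy", "cx", "cy" (pixels), "k1" (the pictures are not rectified: a ray, as slopes to the right and down, at radius r is drawn at 1 + k1 r^2 times it, then the intrinsics apply), "rvec" (rotation vector, rad) and "tvec" (3), from world to camera coordinates, as OpenCV has them; the wrist camera has in their place "mount" (4x4, takes a point from camera to tool coordinates, whose origin is the TCP and whose axes are the flange's). Camera axes: x right, y down, z forward; pixel columns grow to the right and rows downward; lengths in m; the calibration is good to about 2 mm. A picture is of the moment at which its call begins: read the wrist's pose just before it. There is no depth.
- workorder.close_job(): hands the job in; it is judged then, once.
Trained networks look in a picture, given as the dict that the camera call returned (one of the last four; its "shot" number tells which), for a name from the list of things; names that differ only in an ending like _2 or _b are one class to them, and where a whole thing is asked for, a point or a joint stands for the part that bears it (a point fixed in the world has none). Each returns a list of dicts, best first, with "confidence" (0 to 1); they miss things now and then, are a little off and sometimes report something else, mostly with a low value. They report only what shows in the picture. A call takes as long as a camera call. They do not tell look-alikes from the thing itself.
- nets.find_in(picture, query): "uv" ([column, row] in pixels, amid what is visible of it).
- nets.masks_of(picture, query): "region" (400x640 bool, what is visible of it) and "uv" ([column, row] in pixels, amid what is visible of it).
- nets.landmark_of(picture, query): "uv" ([column, row] in pixels: a listed point, or the origin of a listed thing).
The state is a dict: "clock": time; "joint_pos": joint angles; "qvel": joint speeds; "tau": joint torques, N m; "tool_pos": TCP position; "orientation": TCP orientation; "force": force on the tool from outside, world axes, zero at the start; "moment": the same for the moment, N m; "opening": finger opening in m; "gripper_force": force on a finger pad.
Only numpy, scipy, OpenCV 4.12 (cv2) and the standard library are available. Lean on these libraries where they do the work, as an engineer would, in place of code of your own. Each camera call takes 0.05 s, during which the arm holds its last target. There are 200 camera calls.

## Working session

There is one attempt and no reset: what is moved stays moved. The work goes in short steps, Python scripts to look and compute and a shell command to move; the robot and the scene stay as the last step left them, time stands still between calls to the robot, and variables do not carry over. Pictures are saved under pics/ and viewed, at most 10 in all, crops included, and the job is handed in when it is done.

```bash
mkdir -p pics; cat > h.py <<'E'
import numpy as np, cv2
from plant import telemetry, snapshot, workorder, nets
from scipy.spatial.transform import Rotation as R
def tool():
    o=telemetry.get_obs(); return np.array(o["tool_pos"]),R.from_euler('xyz',o["orientation"],degrees=True).as_matrix()
def shot(n):
    p,Rm=tool(); s=snapshot(n); 
    if "mount" in s:
        m=np.array(s["mount"]); s["C"]=p+Rm@m[:3,3]; s["Rcw"]=Rm@m[:3,:3]
    else:
        r=cv2.Rodrigues(np.array(s["rvec"],float))[0]; s["Rcw"]=r.T; s["C"]=-r.T@np.array(s["tvec"]).ravel()
    return s
def K(s): return np.array([[s["fx"],0,s["cx"]],[0,s["fy"],s["cy"]],[0,0,1.]])
def D(s): return np.array([s["k1"],0,0,0.])
def at(s,uv,z):
    x=cv2.undistortPoints(np.array([[uv]],float),K(s),D(s))[0,0]
    d=s["Rcw"]@np.array([x[0],x[1],1]); return s["C"]+d*(z-s["C"][2])/d[2]
def proj(s,P):
    r=s["Rcw"].T; return cv2.projectPoints(np.array(P,float).reshape(-1,3),cv2.Rodrigues(r)[0],-r@s["C"],K(s),D(s))[0][:,0]
def save(s,n,crop=None,k=1):
    f=s["frame"][:,:,::-1]
    if crop: f=f[crop[1]:crop[3],crop[0]:crop[2]]
    cv2.imwrite("pics/"+n,cv2.resize(f,None,fx=k,fy=k,interpolation=cv2.INTER_CUBIC))
E
python3 - <<'E'
from h import *
Z=dict(plate=0.006,plate_handle=.047,big_hole=0.012,small_hole=.012,big_pin=.06,small_pin=.06,seat=.03,latch_knob=.0865,spray=0,jar=0,offcut=0,level=0)
for c in("top","scene"):
    s=shot(c); save(s,c+"0.png"); print(c,s["C"].round(3))
    for q,z in Z.items():
        for d in nets.landmark_of(s,q)[:4]:
            print(q,np.round(d["uv"],1),round(d["confidence"],2),at(s,d["uv"],z).round(4))
print(telemetry.get_obs())
E
```

```text
top [ 0.343 -0.095  1.609]
plate [340.9 220.9] 0.65 [ 0.5717 -0.2015  0.006 ]
plate [446.3 245.9] 0.61 [ 0.4735 -0.601   0.006 ]
plate [356.  232.6] 0.55 [ 0.5266 -0.2581  0.006 ]
plate_handle [348.  169.4] 0.87 [ 0.7632 -0.2291  0.047 ]
plate_handle [446.6 241.9] 0.87 [ 0.485  -0.5901  0.047 ]
plate_handle [341.5 224.1] 0.57 [ 0.5539 -0.2008  0.047 ]
big_hole [343.3 157.4] 0.98 [ 0.8212 -0.2148  0.012 ]
big_hole [457.1 256.8] 0.96 [ 0.4315 -0.6382  0.012 ]
big_hole [324.5 217.9] 0.83 [ 0.5827 -0.139   0.012 ]
big_hole [341.1 223.2] 0.2 [ 0.562  -0.2018  0.012 ]
small_hole [356.4 230.8] 0.87 [ 0.5328 -0.2592  0.012 ]
small_hole [352.2 183.8] 0.83 [ 0.7151 -0.2472  0.012 ]
small_hole [437.3 232.4] 0.62 [ 0.5246 -0.5674  0.012 ]
big_pin [225. 207.] 0.95 [0.6179 0.2317 0.06  ]
small_pin [255.1 214.5] 0.67 [0.5893 0.1188 0.06  ]
small_pin [341.7 224.7] 0.25 [ 0.5499 -0.2007  0.06  ]
seat [240.4 212. ] 0.95 [0.6038 0.1789 0.03  ]
seat [222.7 207.1] 0.61 [0.6229 0.2468 0.03  ]
latch_knob [230.8 239.6] 0.47 [0.4938 0.2013 0.0865]
spray [171.7 211.9] 0.85 [0.6102 0.4523 0.    ]
spray [356.3 
[... 1394 characters left out ...]
 [ 0.6057 -0.4532  0.    ]
{'clock': 1.3, 'joint_pos': array([ 8.74989672e+01,  2.05461788e+01,  6.81691587e-01,  2.02664662e-03,
       -7.01363664e+01, -1.65066232e+01]), 'qvel': array([-0.02412642,  0.08065419, -0.00297023,  0.05276536,  0.04079972,
       -0.11154047]), 'tau': array([ 5.60109002e-04, -5.82389975e+01,  2.93307978e+01,  7.00237110e+00,
        1.24642655e-02, -1.42758569e-05]), 'tool_pos': array([0.21986404, 0.63816709, 0.40466764]), 'orientation': array([ 1.79999723e+02, -2.07001890e-03, -1.90069673e+01]), 'force': array([-0.09567047, -0.85087259,  0.06655901]), 'moment': array([ 0.03047865, -0.00504074,  0.04316954]), 'gripper_force': 0.0, 'opening': 0.08764087887070317}
```

```bash
python3 - <<'E'
import cv2
f=cv2.imread("pics/top0.png"); cv2.imwrite("pics/topc.png",cv2.resize(f[130:290,150:470],None,fx=2.5,fy=2.5,interpolation=2))
f=cv2.imread("pics/scene0.png"); cv2.imwrite("pics/scc.png",cv2.resize(f[195:245,245:325],None,fx=9,fy=9,interpolation=2))
E
```

```text
(no output)
```

View pics/topc.png

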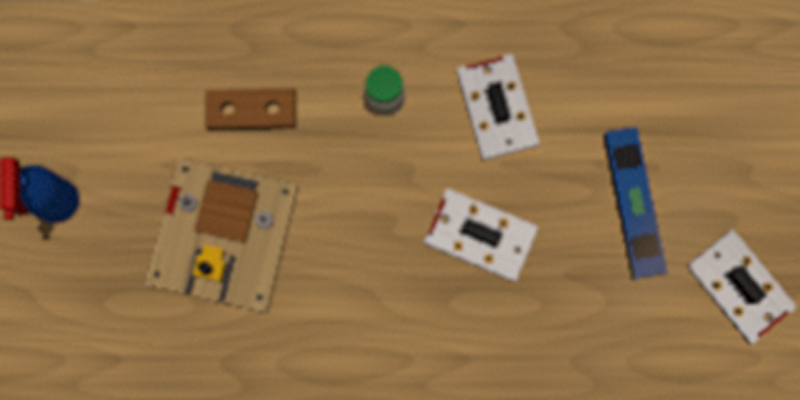

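View pics/scc.png

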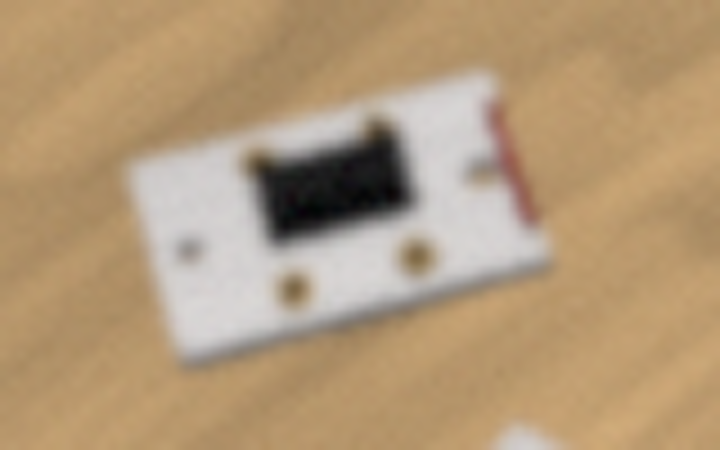

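Look-alikes of the plate: A at (342,222), B at (349,171) and C at (447,244) in the top picture. A is nearest to the base (0.60 m, against 0.77–0.80 m). The crop confirms it: handle, four bushings, and a red stripe beside the big hole at its +y end (toward the fixture). The fixture is at (240,212), with its red stripe at the far left and the latch towards the robot.

```bash
cat >> h.py <<'E'
def plan(target,yaw):
    "print total shift in current tool axes (units), spin units, and equal rows with axis rotation"
    p,Rm=tool(); y0=telemetry.get_obs()["orientation"][2]
    d=np.array(target)-p; dy=(yaw-y0+180)%360-180; s=-dy/90
    n=max(1,int(np.ceil(max(np.linalg.norm(d)/.0405,abs(dy)/7.1)))); 
    print("pos",p.round(4),"yaw",round(y0,2),"err mm",(d*1e3).round(1),"dyaw",round(dy,2),"| no-spin units",(Rm.T@d/.2).round(4),"spin",round(s,4),"n",n)
    for i in range(n):
        Ri=R.from_euler('z',dy*i/n,degrees=True).as_matrix()@Rm
        print((Ri.T@d/n/.2).round(3).tolist(),round(s/n,4),end="; ")
    print()
E
python3 - <<'E'
from h import *
s=shot("wrist"); print(np.array(s["mount"]).round(3),s["fx"],s["k1"])
plan([0.60,0.16,0.405],-107)
E
```

```text
[[ 0.    -0.966 -0.258  0.069]
 [ 1.     0.001 -0.     0.   ]
 [ 0.001 -0.258  0.966  0.02 ]
 [ 0.     0.     0.     1.   ]] 277.61164185345183 -0.03747827603285948
pos [0.2199 0.6382 0.4047] yaw -19.01 err mm [ 3.801e+02 -4.782e+02  3.000e-01] dyaw -87.99 | no-spin units [ 2.5756e+00  1.6414e+00 -1.7000e-03] spin 0.9777 n 16
[0.161, 0.103, -0.0] 0.0611; [0.17, 0.087, -0.0] 0.0611; [0.178, 0.07, -0.0] 0.0611; [0.183, 0.053, -0.0] 0.0611; [0.188, 0.035, -0.0] 0.0611; [0.19, 0.017, -0.0] 0.0611; [0.191, -0.002, -0.0] 0.0611; [0.19, -0.02, -0.0] 0.0611; [0.187, -0.038, -0.0] 0.0611; [0.183, -0.056, -0.0] 0.0611; [0.176, -0.073, -0.0] 0.0611; [0.169, -0.09, -0.0] 0.0611; [0.159, -0.105, -0.0] 0.0611; [0.148, -0.12, -0.0] 0.0611; [0.136, -0.134, -0.0] 0.0611; [0.123, -0.146, -0.0] 0.0611;
```

```bash
python3 -m creep '[[[0.161,0.103,0,0.0611,1],[0.17,0.087,0,0.0611,1],[0.178,0.07,0,0.0611,1],[0.183,0.053,0,0.0611,1],[0.188,0.035,0,0.0611,1],[0.19,0.017,0,0.0611,1],[0.191,-0.002,0,0.0611,1],[0.19,-0.02,0,0.0611,1]]]' | tail -c 600; python3 -m creep '[[[0.187,-0.038,0,0.0611,1],[0.183,-0.056,0,0.0611,1],[0.176,-0.073,0,0.0611,1],[0.169,-0.09,0,0.0611,1],[0.159,-0.105,0,0.0611,1],[0.148,-0.12,0,0.0611,1],[0.136,-0.134,0,0.0611,1],[0.123,-0.146,0,0.0611,1]]]' | tail -c 600; python3 -m creep '[[[0,0,0,0,1],[0,0,0,0,1]]]' >/dev/null
cat >> h.py <<'E'
def look(s,Z,n=3):
    for q,z in Z.items():
        for d in nets.landmark_of(s,q)[:n]:
            if d["confidence"]>.3: print(q,np.round(d["uv"],1),round(d["confidence"],2),at(s,d["uv"],z).round(4))
FZ=dict(big_pin=.06,small_pin=.06,seat=.03,latch_knob=.0865)
PZ=dict(plate_handle=.047,big_hole=.012,small_hole=.012)
E
python3 - <<'E'
from h import *
s=shot("wrist"); save(s,"w1.png"); look(s,FZ,2); plan([0.565,-0.17,0.405],-109.7)
E
```

```text
clock: 2.02
tool_pos: [0.4107, 0.3972, 0.405]
orientation: [-180.0, 0.0, -63.3]
force: [0.6, 1.1, 0.3]
opening: 0.0877
gripper_force: 0.0
clock: 2.68
tool_pos: [0.6009, 0.1581, 0.4049]
orientation: [-180.0, 0.0, -107.3]
force: [-0.4, 1.5, -0.1]
opening: 0.088
gripper_force: 0.0
big_pin [336.9 239.4] 0.96 [0.6064 0.2378 0.06  ]
small_pin [330.8 144.3] 0.61 [0.5795 0.1214 0.06  ]
small_pin [331.7 189.4] 0.45 [0.5939 0.1732 0.06  ]
seat [332.9 187.4] 0.67 [0.5929 0.1787 0.03  ]
latch_knob [414.  192.4] 0.94 [0.5062 0.1968 0.0865]
pos [0.5995 0.1608 0.4049] yaw -106.88 err mm [-3.450e+01 -3.308e+02  1.000e-01] dyaw -2.82 | no-spin units [ 1.6328e+00 -3.1530e-01 -9.0000e-04] spin 0.0314 n 9
[0.181, -0.035, -0.0] 0.0035; [0.181, -0.036, -0.0] 0.0035; [0.181, -0.037, -0.0] 0.0035; [0.181, -0.038, -0.0] 0.0035; [0.181, -0.039, -0.0] 0.0035; [0.18, -0.04, -0.0] 0.0035; [0.18, -0.041, -0.0] 0.0035; [0.18, -0.042, -0.0] 0.0035; [0.18, -0.043, -0.0] 0.0035;
```

View pics/w1.png

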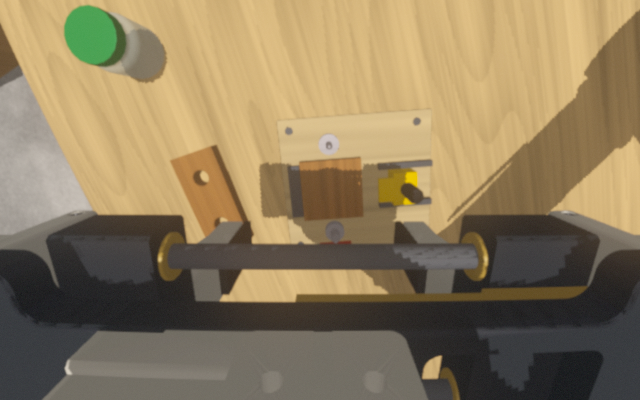

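The jar, offcut and fixture are visible. The pins show at (335,230) and (329,144) and the knob at (413,192), but the gripper hides everything below row ~215. I'll back off for a clear, closer view of both pins.

```bash
python3 - <<'E'
from h import *
plan([0.62,0.265,0.335],-106.5)
E
```

```text
pos [0.5995 0.1608 0.4049] yaw -106.88 err mm [ 20.5 104.2 -69.9] dyaw 0.38 | no-spin units [-0.5282  0.0531  0.3498] spin -0.0042 n 4
[-0.132, 0.013, 0.087] -0.001; [-0.132, 0.013, 0.087] -0.001; [-0.132, 0.013, 0.087] -0.001; [-0.132, 0.013, 0.087] -0.001;
```

```bash
python3 -m creep '[[[-0.132,0.013,0.087,0,1],[-0.132,0.013,0.087,0,1],[-0.132,0.013,0.087,0,1],[-0.132,0.013,0.087,0,1],[0,0,0,0,1],[0,0,0,0,1],[0,0,0,0,1]]]' >/dev/null
python3 - <<'E'
from h import *
s=shot("wrist"); save(s,"w2.png",(200,0,520,240),2.5); look(s,FZ,2); plan([0.60,-0.08,0.335],-109.7)
E
```

```text
big_pin [325.8 165.3] 0.57 [0.6093 0.2389 0.06  ]
small_pin [316.6  19.5] 0.94 [0.5816 0.1201 0.06  ]
seat [323.  100.6] 0.78 [0.5947 0.1815 0.03  ]
latch_knob [441.3  82.9] 0.78 [0.5034 0.1984 0.0865]
latch_knob [322.5 103.7] 0.4 [0.5967 0.1869 0.0865]
pos [0.6209 0.2633 0.3362] yaw -107.02 err mm [ -20.9 -343.3   -1.2] dyaw -2.68 | no-spin units [ 1.6717 -0.4024  0.004 ] spin 0.0297 n 9
[0.186, -0.045, 0.0] 0.0033; [0.186, -0.046, 0.0] 0.0033; [0.185, -0.047, 0.0] 0.0033; [0.185, -0.048, 0.0] 0.0033; [0.185, -0.049, 0.0] 0.0033; [0.185, -0.05, 0.0] 0.0033; [0.184, -0.05, 0.0] 0.0033; [0.184, -0.051, 0.0] 0.0033; [0.184, -0.052, 0.0] 0.0033;
```

View pics/w2.png

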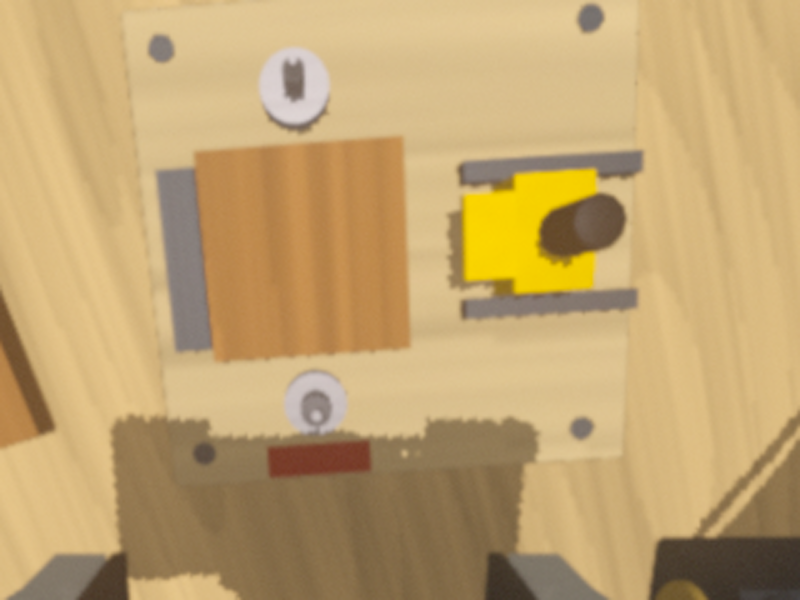

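```bash
python3 - <<'E'
from h import *
from scipy.optimize import least_squares
s=shot("wrist")
c=[(294,86,0,-60,30),(316,402,0,60,30),(195,152,40,-40,30),(403,137,-40,-40,30),(410,347,-40,40,30),(214,361,40,40,30),(124,12,65,-95,18),(622,455,-135,95,18),(183,485,65,95,18),(316,411,0,60,60),(293,64,0,-60,60)]
c=np.array(c,float); uv=np.c_[200+c[:,0]/2.5,c[:,1]/2.5]-0.3; L=c[:,2:]/1e3
def P(x): return L@R.from_euler('z',x[2]).as_matrix().T+[x[0],x[1],0]
for m in (slice(0,11),slice(0,6)):
    f=lambda x:(proj(s,P(x))-uv)[m].ravel()
    r=least_squares(f,[.594,.18,-.25],loss='soft_l1'); print(r.x[:2].round(4),np.degrees(r.x[2]).round(2)); print(f(r.x).reshape(-1,2).round(1).tolist())
# knob
k=np.array([200+600/2.5,222/2.5]); w=at(s,k,.0865); print("knob",w, "fixture frame", R.from_euler('z',r.x[2]).as_matrix().T@(w-[r.x[0],r.x[1],0]))
E
```

```text
[0.5962 0.1802] -12.99
[[0.2, -0.2], [0.0, 0.6], [-0.5, -0.3], [0.3, -0.7], [0.4, 0.4], [0.4, 0.3], [-2.0, -0.9], [1.1, 0.9], [-3.0, 1.0], [0.4, 1.9], [-0.1, -1.9]]
[0.5963 0.1802] -13.07
[[0.2, -0.1], [-0.2, 0.6], [-0.6, -0.4], [0.2, -0.7], [0.2, 0.5], [0.2, 0.3]]
knob [0.50562666 0.20154531 0.0865    ] fixture frame [-0.09317014  0.00029478  0.0865    ]
```

```bash
python3 -m creep '[[[0.186,-0.045,0,0.0033,1],[0.186,-0.046,0,0.0033,1],[0.185,-0.047,0,0.0033,1],[0.185,-0.048,0,0.0033,1],[0.185,-0.049,0,0.0033,1],[0.185,-0.05,0,0.0033,1],[0.184,-0.05,0,0.0033,1],[0.184,-0.051,0,0.0033,1]]]' >/dev/null; python3 -m creep '[[[0.184,-0.052,0,0.0033,1],[0,0,0,0,1],[0,0,0,0,1],[0,0,0,0,1]]]'
python3 - <<'E'
from h import *
s=shot("wrist"); save(s,"w3.png",(200,0,520,240),2.5); look(s,PZ,2)
E
```

```text
clock: 4.98
tool_pos: [0.6002, -0.0803, 0.3355]
orientation: [-180.0, 0.0, -109.8]
force: [-0.7, -0.9, -0.4]
opening: 0.0879
gripper_force: 0.0
plate_handle [100.5  97.3] 0.93 [ 0.7665 -0.2366  0.047 ]
plate_handle [317.6  49.4] 0.78 [ 0.5606 -0.2036  0.047 ]
big_hole [103.3 132.1] 0.89 [ 0.8073 -0.2154  0.012 ]
small_hole [179.9  63.4] 0.56 [ 0.6952 -0.2476  0.012 ]
```

View pics/w3.png

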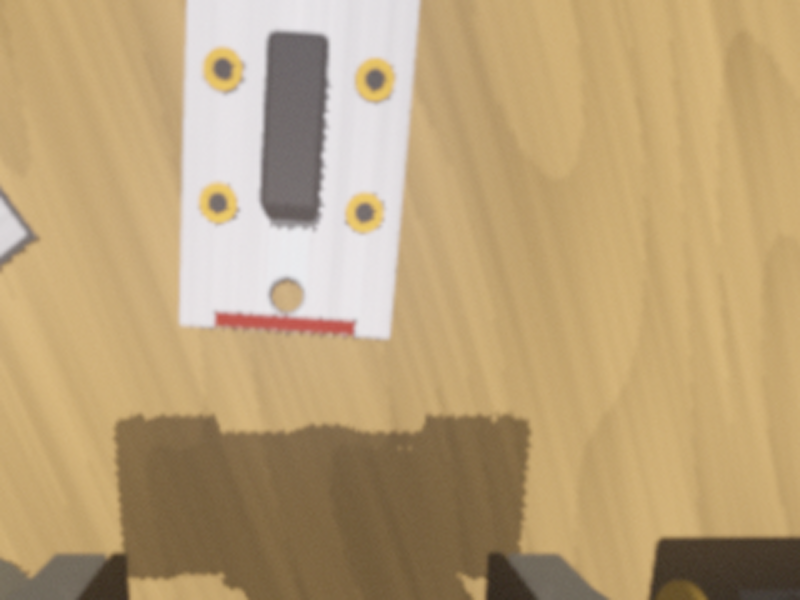

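The chosen plate is seen clearly, with its big hole at crop (287,294), its stripe below that, and the handle top at about (297,120). I'll fit its pose from these features.

```bash
python3 - <<'E'
from h import *
from scipy.optimize import least_squares
s=shot("wrist")
c=[(287,294.5,0,60,12),(180,326,45,75,12),(390,338,-45,75,12),(268,33,11,-30,47),(328,36,-11,-30,47),(223,69,1,-1,12),(375,79,-1,-1,12),(218,203,1,1,12),(365,213,-1,1,12)]
c=np.array(c,float); uv=np.c_[200+c[:,0]/2.5,c[:,1]/2.5]-0.3
def P(x):
    L=c[:,2:]/1e3; L=L.copy(); L[5:,0]=c[5:,2]*x[3]; L[5:,1]=c[5:,3]*x[4]
    return L@R.from_euler('z',x[2]).as_matrix().T+[x[0],x[1],0]
f=lambda x:(proj(s,P(x))-uv).ravel()
r=least_squares(f,[.56,-.2,-.34,.03,.03],loss='soft_l1',x_scale=.01); x=r.x; print(x[:2].round(4),np.degrees(x[2]).round(2),x[3:]); print(f(x).reshape(-1,2).round(1).tolist())
print("handle px",proj(s,[x[0],x[1],.047]))
plan([x[0],x[1],.335],np.degrees(x[2])-90)
E
```

```text
[ 0.5614 -0.203 ] -23.05 [0.03016613 0.02521311]
[[0.0, 0.6], [0.0, -0.1], [-0.0, 0.3], [-0.6, -2.6], [0.9, -2.1], [-0.2, 0.4], [-0.0, 0.4], [0.1, 0.6], [-0.1, 0.3]]
handle px [[317.06760578  48.53570276]]
pos [ 0.6005 -0.0787  0.3351] yaw -109.58 err mm [-3.910e+01 -1.243e+02 -1.000e-01] dyaw -3.48 | no-spin units [ 6.511e-01 -2.390e-02  6.000e-04] spin 0.0386 n 4
[0.163, -0.006, 0.0] 0.0097; [0.163, -0.008, 0.0] 0.0097; [0.163, -0.011, 0.0] 0.0097; [0.162, -0.013, 0.0] 0.0097;
```

```bash
python3 -m creep '[[[0.163,-0.006,0,0.0097,1],[0.163,-0.008,0,0.0097,1],[0.163,-0.011,0,0.0097,1],[0.162,-0.013,0,0.0097,1],[0,0,0.15,0,1],[0,0,0.15,0,1],[0,0,0.1,0,1],[0,0,0,0,1]]]'
python3 - <<'E'
from h import *
for i in range(2): plan([.5614,-.203,.197],-113.05)
E
```

```text
clock: 5.9
tool_pos: [0.5592, -0.2034, 0.2507]
orientation: [179.6, -0.1, -113.2]
force: [-1.0, 0.3, -0.1]
opening: 0.0876
gripper_force: 0.0
pos [ 0.5592 -0.2034  0.2507] yaw -113.18 err mm [  2.2   0.4 -53.7] dyaw 0.13 | no-spin units [-0.0065 -0.0113  0.2685] spin -0.0014 n 2
[-0.003, -0.006, 0.134] -0.0007; [-0.003, -0.006, 0.134] -0.0007; 
pos [ 0.5592 -0.2034  0.2507] yaw -113.18 err mm [  2.2   0.4 -53.7] dyaw 0.13 | no-spin units [-0.0065 -0.0113  0.2685] spin -0.0014 n 2
[-0.003, -0.006, 0.134] -0.0007; [-0.003, -0.006, 0.134] -0.0007;
```

```bash
python3 -m creep '[[[-0.002,-0.003,0.1,0,1],[0,0,0.1,0,1],[0,0,0.075,0,1],[0,0,0,0,1],[0,0,0,0,0],[0,0,0,0,0],[0,0,0,0,0],[0,0,0,0,0]]]'; python3 -m creep '[[[0,0,0,0,0],[0,0,0,0,0],[0,0,0,0,0],[0,0,0,0,0],[0,0,0,0,0]]]'
```

```text
clock: 6.57
tool_pos: [0.5621, -0.2038, 0.2015]
orientation: [-179.9, 0.0, -113.1]
force: [0.1, 1.1, -0.7]
opening: 0.0666
gripper_force: 0.0
clock: 6.98
tool_pos: [0.5615, -0.2039, 0.2001]
orientation: [180.0, -0.0, -113.2]
force: [-0.0, 0.2, 0.2]
opening: 0.0328
gripper_force: 0.0
```

```bash
python3 -m creep '[[[0,0,0,0,0],[0,0,0,0,0],[0,0,0,0,0],[0,0,0,0,0],[0,0,0,0,0]]]'; python3 -m creep '[[[0,0,-0.05,0,0],[0,0,-0.1,0,0],[0,0,-0.15,0,0],[0,0,-0.15,0,0],[0,0,-0.1,0,0],[0,0,0,0,0],[0,0,0,0,0]]]'
python3 - <<'E'
from h import *
plan([.5962,.1802,.31],-103.05)
s=shot("wrist"); save(s,"w4.png",(200,0,520,240),2.5)
E
```

```text
clock: 7.4
tool_pos: [0.5615, -0.2039, 0.2]
orientation: [180.0, -0.0, -113.2]
force: [-0.1, 0.3, 0.5]
opening: 0.022
gripper_force: 30.0
clock: 7.98
tool_pos: [0.5614, -0.2038, 0.3113]
orientation: [-179.9, 0.1, -113.2]
force: [-0.9, 0.8, -4.3]
opening: 0.0215
gripper_force: 30.0
pos [ 0.5614 -0.2038  0.3113] yaw -113.17 err mm [ 34.8 384.   -1.3] dyaw 10.12 | no-spin units [-1.8336  0.5955  0.0075] spin -0.1125 n 10
[-0.183, 0.06, 0.001] -0.0112; [-0.184, 0.056, 0.001] -0.0112; [-0.185, 0.053, 0.001] -0.0112; [-0.186, 0.05, 0.001] -0.0112; [-0.187, 0.046, 0.001] -0.0112; [-0.188, 0.043, 0.001] -0.0112; [-0.189, 0.04, 0.001] -0.0112; [-0.189, 0.036, 0.001] -0.0112; [-0.19, 0.033, 0.001] -0.0112; [-0.19, 0.03, 0.001] -0.0112;
```

View pics/w4.png

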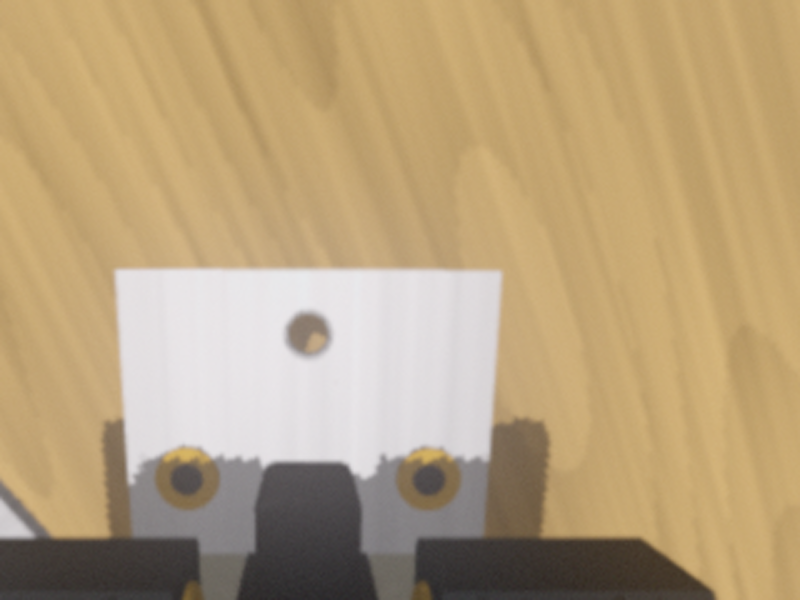

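Held plate: the handle is between the pads, the small hole is at crop (308,333), and the front corners are at (116,269) and (501,271). I'll compute the in-hand offset.

```bash
python3 - <<'E'
from h import *
from scipy.optimize import least_squares
s=shot("wrist"); p,Rm=tool()
zt=p[2]-.2+.012
c=np.array([(308,333,0,-60),(116,269,45,-75),(501,271,-45,-75),(187,479,30.2,-25.2),(428,479,-30.2,-25.2)],float)
uv=np.c_[200+c[:,0]/2.5,c[:,1]/2.5]-.3; L=np.c_[c[:,2:]/1e3,np.zeros(5)]
def P(x): return L@R.from_euler('z',x[2]).as_matrix().T+[x[0],x[1],zt+x[3]]
f=lambda x:(proj(s,P(x))-uv).ravel()
r=least_squares(f,[p[0],p[1],-.4,0],x_scale=.01); x=r.x; print(x[:2].round(4),np.degrees(x[2]).round(2),"dz",x[3].round(4),f(x).reshape(-1,2).round(1).tolist())
print("plate in tool",(Rm.T@(np.array([x[0],x[1],p[2]])-p)*1e3).round(1), p.round(4))
E
```

```text
[ 0.5601 -0.2046] -23.39 dz 0.0009 [[0.1, 1.0], [-0.4, 0.2], [0.4, 0.0], [-0.1, -0.8], [0.1, -0.4]]
plate in tool [1.  0.2 0. ] [ 0.5607 -0.2037  0.3088]
```

```bash
python3 -m creep '[[[-0.1,0.03,0,-0.0112,0],[-0.184,0.056,0,-0.0112,0],[-0.185,0.053,0,-0.0112,0],[-0.186,0.05,0,-0.0112,0],[-0.187,0.046,0,-0.0112,0],[-0.188,0.043,0,-0.0112,0],[-0.189,0.04,0,-0.0112,0],[-0.189,0.036,0,-0.0112,0]]]'>/dev/null;  python3 -m creep '[[[-0.19,0.033,0,-0.0112,0],[-0.19,0.03,0,-0.0112,0],[-0.083,0.03,0,0,0],[0,0,0,0,0],[0,0,0,0,0],[0,0,0,0,0]]]'
```

```text
clock: 9.25
tool_pos: [0.5927, 0.1793, 0.3084]
orientation: [179.9, -0.1, -103.1]
force: [0.1, -0.7, -4.7]
opening: 0.0221
gripper_force: 30.0
```

```bash
python3 - <<'E'
from h import *
plan([.5966,.1811,.27],-103.05)
E
```

```text
pos [0.5927 0.1793 0.3084] yaw -103.07 err mm [  3.9   1.8 -38.4] dyaw 0.02 | no-spin units [-0.0135 -0.0173  0.192 ] spin -0.0002 n 1
[-0.013, -0.017, 0.192] -0.0002;
```

```bash
python3 -m creep '[[[-0.0065,-0.0085,0.1,0,0],[-0.0065,-0.0085,0.09,0,0],[0,0,0,0,0],[0,0,0,0,0],[0,0,0,0,0]]]'
python3 - <<'E'
from h import *
for i in range(3):
    plan([.5966,.1811,.27],-103.05); s=shot("wrist")
save(s,"w5.png",(260,70,400,190),5)
p,_=tool(); print("small hole top/tip px",proj(s,[[.5963-.06*.2258,.1802-.06*.974,z] for z in (p[2]-.188,.06,.03)]))
E
```

```text
clock: 9.67
tool_pos: [0.5975, 0.1807, 0.2727]
orientation: [-180.0, -0.0, -103.1]
force: [-0.1, 0.3, -4.2]
opening: 0.0218
gripper_force: 30.0
pos [0.5975 0.1807 0.2727] yaw -103.12 err mm [-0.9  0.4 -2.7] dyaw 0.07 | no-spin units [-0.001   0.0046  0.0133] spin -0.0008 n 1
[-0.001, 0.005, 0.013] -0.0008; 
pos [0.5976 0.181  0.2731] yaw -103.11 err mm [-1.   0.1 -3.1] dyaw 0.06 | no-spin units [0.0005 0.0049 0.0156] spin -0.0007 n 1
[0.001, 0.005, 0.016] -0.0007; 
pos [0.5976 0.1811 0.2733] yaw -103.1 err mm [-1.  -0.  -3.3] dyaw 0.05 | no-spin units [0.0013 0.0046 0.0166] spin -0.0006 n 1
[0.001, 0.005, 0.017] -0.0006; 
small hole top/tip px [[324.18692904 133.43085791]
 [324.04980771 131.44609282]
 [323.92726132 129.6725733 ]]
```

View pics/w5.png

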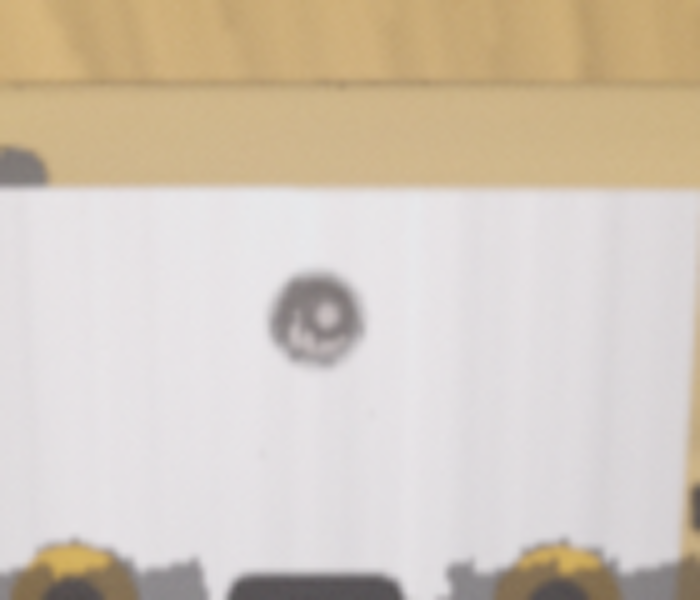

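Through the small hole (centre at crop (317,319)) the pin tip shows as a light dot at (327,315). The plate is about 1.4 mm off along tool y and 0.8 mm off along x. I'll correct that and start down.

```bash
python3 -m creep '[[[-0.004,0.007,0,0,0],[0,0,0.02,0,0],[0,0,0.02,0,0],[0,0,0.02,0,0],[0,0,0.02,0,0],[0,0,0,0,0],[0,0,0,0,0]]]'
```

```text
clock: 10.4
tool_pos: [0.5959, 0.1825, 0.2555]
orientation: [180.0, -0.0, -103.1]
force: [-0.2, -0.9, -3.2]
opening: 0.0218
gripper_force: 30.0
```

```bash
python3 -m creep '[[[0,0,0.015,0,0],[0,0,0.015,0,0],[0,0,0.015,0,0],[0,0,0,0,0]]]'; python3 - <<'E'
from h import *
s=shot("wrist"); save(s,"w6.png",(260,70,400,190),5)
E
```

```text
clock: 10.73
tool_pos: [0.5957, 0.1824, 0.2462]
orientation: [179.9, -0.0, -103.1]
force: [-1.0, -0.0, -4.3]
opening: 0.0216
gripper_force: 30.0
```

View pics/w6.png

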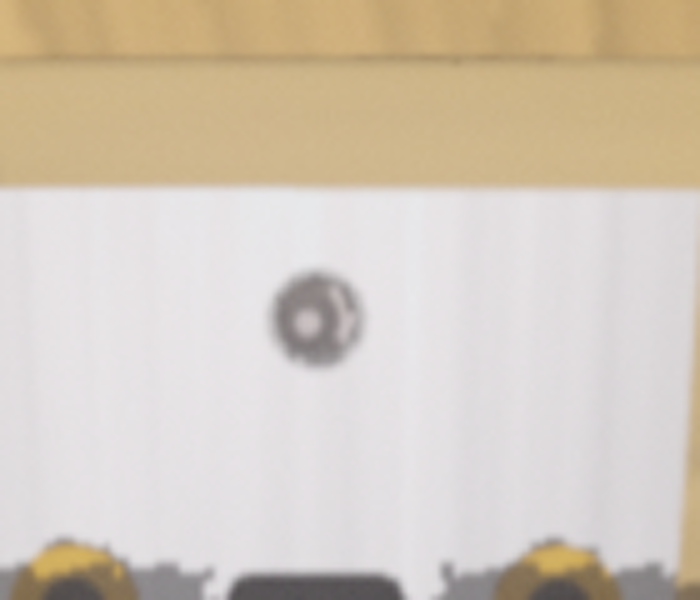

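The dot is now at (308,322) and the hole centre at (317,319), so I over-corrected by about 1 mm. I'll move back and continue.

```bash
python3 -m creep '[[[-0.0015,-0.005,0,0,0],[0,0,0,0,0],[0,0,0,0,0]]]'; python3 - <<'E'
from h import *
s=shot("wrist"); save(s,"w7.png",(260,70,400,190),5)
g=s["frame"][120:148,310:337].astype(int).mean(2); 
m=(g<150); ys,xs=np.nonzero(m); print("hole dark bbox",xs.min()+310,xs.max()+310,ys.min()+120,ys.max()+120)
print(g[5:23:1,4:24].astype(int))
E
```

```text
clock: 11.03
tool_pos: [0.597, 0.1826, 0.2471]
orientation: [180.0, -0.0, -103.1]
force: [-1.0, -0.4, -4.0]
opening: 0.0217
gripper_force: 30.0
hole dark bbox 316 330 126 140
[[229 229 225 214 199 177 160 155 159 161 166 170 179 189 199 215 224 228
  229 230]
 [229 225 212 195 174 158 143 136 139 142 143 147 154 162 173 197 215 225
  228 229]
 [226 214 194 172 153 141 133 133 131 134 136 140 139 141 154 176 201 217
  225 229]
 [218 199 176 151 135 134 133 134 133 135 133 134 132 132 135 155 183 204
  218 228]
 [208 186 158 136 131 132 134 133 135 136 136 134 132 131 131 143 171 192
  211 226]
 [198 174 148 133 130 130 134 136 144 153 148 140 131 133 129 133 157 184
  206 224]
 [191 163 141 136 132 131 133 144 164 176 173 160 141 129 129 134 149 175
  199 220]
 [186 155 142 149 139 133 136 155 181 190 189 178 155 134 130 138 158 174
  194 215]
 [184 152 145 162 144 131 138 161 187 195 194 184 160 134 131 145 166 172
  192 212]
 [186 154 143 152 137 129 135 157 184 192 190 182 156 133 130 147 168 171
  193 215]
 [189 159 138 135 131 130 131 143 168 178 175 164 143 131 130 143 160 174
  197 217]
 [192 167 139 131 135 140 133 133 143 152 149 140 130 129 131 135 154 178
  199 219]
 [198 177 150 136 147 160 148 131 131 130 129 126 127 128 133 139 159 186
  205 222]
 [208 192 166 147 160 176 167 145 132 128 134 138 137 133 136 152 176 197
  214 225]
 [219 205 183 157 162 173 172 160 141 138 155 161 154 140 146 167 191 209
  221 226]
 [226 216 199 172 166 166 164 157 141 140 157 165 160 153 154 176 203 218
  225 228]
 [228 224 213 196 187 178 166 156 154 153 159 167 169 171 172 195 215 223
  227 228]
 [227 227 223 215 206 197 178 170 178 181 181 186 189 194 200 214 223 225
  226 227]]
```

Centred to within 0.3 mm. Going down.

```bash
python3 -m creep '[[[0,0,0.015,0,0],[0,0,0.015,0,0],[0,0,0.015,0,0],[0,0,0.01,0,0],[0,0,0,0,0],[0,0,0,0,0]]]';python3 -m creep '[[[0,0,0.01,0,0],[0,0,0.005,0,0],[0,0,0,0,0],[0,0,0,0,0]]]'
```

```text
clock: 11.58
tool_pos: [0.597, 0.1826, 0.2358]
orientation: [180.0, -0.0, -103.1]
force: [-0.7, 0.3, -4.9]
opening: 0.0218
gripper_force: 30.0
clock: 11.92
tool_pos: [0.597, 0.1826, 0.233]
orientation: [180.0, -0.0, -103.1]
force: [0.4, 0.0, -4.6]
opening: 0.0216
gripper_force: 30.0
```

```bash
python3 -m creep '[[[0,0,0.005,0,0],[0,0,0.005,0,0],[0,0,0,0,0],[0,0,0,0,0]]]' | sed -n 2,4p;python3 -m creep '[[[0,0,0.0025,0,0],[0,0,0.0025,0,0],[0,0,0,0,0],[0,0,0,0,0]]]'| sed -n 2,4p
```

```text
tool_pos: [0.597, 0.1826, 0.2309]
orientation: [180.0, -0.0, -103.1]
force: [-1.1, 0.1, -4.8]
tool_pos: [0.597, 0.1826, 0.2301]
orientation: [-180.0, -0.0, -103.1]
force: [-0.1, -0.3, -3.5]
```

```bash
python3 -m creep '[[[0,0,0.0025,0,0],[0,0,0,0,0],[0,0,0,0,0]]]' | sed -n 2,4p;python3 -m creep '[[[0,0,0.0025,0,0],[0,0,0,0,0],[0,0,0,0,0]]]'| sed -n 2,4p
```

```text
tool_pos: [0.5969, 0.1826, 0.23]
orientation: [-180.0, 0.0, -103.1]
force: [-3.5, -1.3, 2.1]
tool_pos: [0.5969, 0.1826, 0.23]
orientation: [-180.0, 0.0, -103.1]
force: [-5.4, 0.4, 6.4]
```

Contact at TCP z = 0.230, so the underside is at 0.030 and seated. I'll release with a partial opening to clear the latch, then rise.

```bash
python3 -m creep '[[[0,0,0,0,0.5],[0,0,0,0,0.5],[0,0,0,0,0.5],[0,0,0,0,0.5],[0,0,0,0,0.5]]]' | tail -3;python3 -m creep '[[[0,0,-0.05,0,0.5],[0,0,-0.1,0,0.5],[0,0,-0.15,0,0.5],[0,0,-0.15,0,0.5],[0,0,0,0,0.5],[0,0,0,0,0.5]]]'| sed -n 1,4p
python3 - <<'E'
from h import *
plan([0.622,0.255,0.335],-103.05)
E
```

```text
force: [0.1, 0.2, -0.3]
opening: 0.0429
gripper_force: 0.0
clock: 14.0
tool_pos: [0.5975, 0.1829, 0.3221]
orientation: [-179.8, 0.2, -103.1]
force: [0.3, 0.2, -0.3]
pos [0.5975 0.1829 0.3221] yaw -103.07 err mm [24.5 72.1 12.9] dyaw 0.02 | no-spin units [-0.3793 -0.0379 -0.063 ] spin -0.0002 n 2
[-0.19, -0.019, -0.032] -0.0001; [-0.19, -0.019, -0.032] -0.0001;
```

```bash
python3 -m creep '[[[-0.19,-0.019,-0.032,0,0.6],[-0.19,-0.019,-0.032,0,0.6],[0,0,0,0,0.6],[0,0,0,0,0.6],[0,0,0,0,0.6]]]' >/dev/null
python3 - <<'E'
from h import *
s=shot("wrist"); save(s,"w8.png",(200,0,520,240),2.5); look(s,dict(latch_knob=.0865,plate_handle=.077,big_hole=.042,small_hole=.042),1)
E
```

```text
latch_knob [449.5 108.6] 0.92 [0.5063 0.2011 0.0865]
plate_handle [333.6 109.6] 0.67 [0.5944 0.1817 0.077 ]
big_hole [330.4 173.3] 0.91 [0.6089 0.2391 0.042 ]
small_hole [330.7  41.2] 0.62 [0.5826 0.1233 0.042 ]
```

View pics/w8.png

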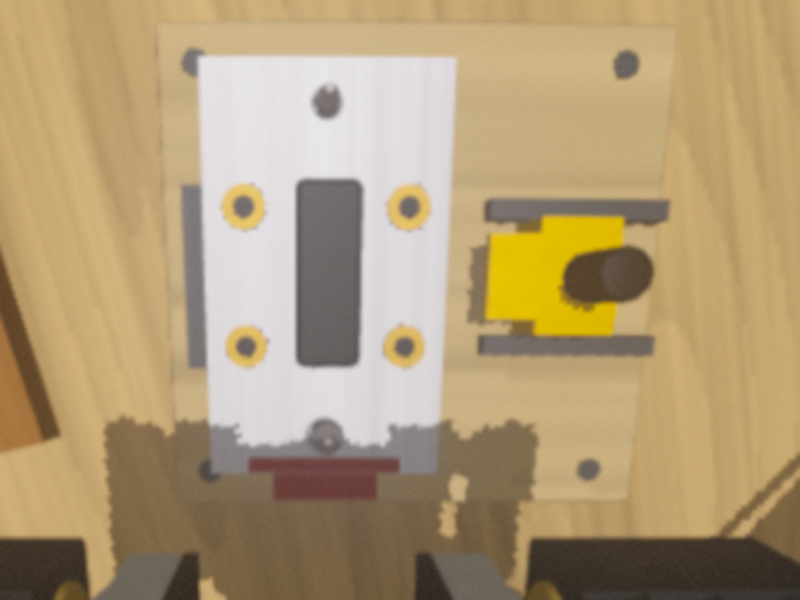

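The plate is on both pins (crop (327,100) and (325,435)), stripe against stripe. The knob top is at crop (627,274), about (0.506, 0.201).

```bash
python3 - <<'E'
from h import *
plan([.5056,.2013,.3],-103.05)
E
```

```text
pos [0.6214 0.2541 0.3318] yaw -103.12 err mm [-115.8  -52.8  -31.8] dyaw 0.07 | no-spin units [0.3885 0.5041 0.1593] spin -0.0008 n 4
[0.097, 0.126, 0.04] -0.0002; [0.097, 0.126, 0.04] -0.0002; [0.097, 0.126, 0.04] -0.0002; [0.097, 0.126, 0.04] -0.0002;
```

```bash
python3 -m creep '[[[0.097,0.126,0.04,0,0.6],[0.097,0.126,0.04,0,0.6],[0.097,0.126,0.04,0,0.6],[0.097,0.126,0.04,0,0.6],[0,0,0,0,0.6],[0,0,0,0,0.6],[0,0,0,0,0.6]]]'
python3 - <<'E'
from h import *
plan([.5056,.2013,.237],-103.05)
E
```

```text
clock: 15.25
tool_pos: [0.5062, 0.2021, 0.3007]
orientation: [-179.9, 0.1, -103.1]
force: [-0.5, 0.5, 0.7]
opening: 0.0527
gripper_force: 0.0
pos [0.5062 0.2021 0.3007] yaw -103.07 err mm [ -0.6  -0.8 -63.7] dyaw 0.02 | no-spin units [0.0051 0.0026 0.3186] spin -0.0003 n 2
[0.003, 0.001, 0.159] -0.0001; [0.003, 0.001, 0.159] -0.0001;
```

```bash
python3 -m creep '[[[0.003,0.003,0.08,0,0.6],[0,0,0.08,0,0.6],[0,0,0.08,0,0.6],[0,0,0.075,0,0.6],[0,0,0,0,0],[0,0,0,0,0],[0,0,0,0,0],[0,0,0,0,0]]]' ; python3 -m creep '[[[0,0,0,0,0],[0,0,0,0,0],[0,0,0,0,0],[0,0,0,0,0],[0,0,0,0,0]]]'
```

```text
clock: 15.92
tool_pos: [0.5058, 0.2021, 0.2379]
orientation: [-179.9, 0.1, -103.1]
force: [0.4, -0.1, 0.2]
opening: 0.0317
gripper_force: 0.0
clock: 16.33
tool_pos: [0.5053, 0.2019, 0.2376]
orientation: [-180.0, 0.1, -103.1]
force: [-1.5, 1.0, 6.2]
opening: 0.0171
gripper_force: 30.0
```

```bash
python3 -m creep '[[[0,-0.02,0,0,0],[0,-0.03,0,0,0],[0,-0.03,0,0,0],[0,-0.03,0,0,0],[0,-0.02,0,0,0],[0,0,0,0,0]]]' ; python3 -m creep '[[[0,-0.0075,0,0,0],[0,-0.0075,0,0,0],[0,0,0,0,0]]]'
```

```text
clock: 16.83
tool_pos: [0.5313, 0.196, 0.2376]
orientation: [-179.9, 0.1, -103.1]
force: [0.1, -0.4, 4.2]
opening: 0.0175
gripper_force: 30.0
clock: 17.08
tool_pos: [0.5337, 0.1954, 0.2376]
orientation: [-179.9, 0.1, -103.1]
force: [-1.3, 1.2, 5.0]
opening: 0.0173
gripper_force: 30.0
```

```bash
for i in 1; do python3 -m creep '[[[0,-0.004,0,0,0],[0,-0.004,0,0,0]]]' | sed -n '2p;4p'; python3 -m creep '[[[0,-0.004,0,0,0],[0,-0.004,0,0,0]]]' | sed -n '2p;4p'; done
```

```text
tool_pos: [0.535, 0.1951, 0.2376]
force: [-2.6, 1.0, 6.1]
tool_pos: [0.5363, 0.1947, 0.2376]
force: [-8.4, 3.5, 9.9]
```

```bash
python3 -m creep '[[[0,-0.004,0,0,0],[0,0,0,0,0]]]' | sed -n '2p;4p'
```

```text
tool_pos: [0.5367, 0.1947, 0.2376]
force: [-7.4, 4.8, 9.7]
```

```bash
python3 -m creep '[[[0,-0.004,0,0,0],[0,0,0,0,0]]]' | sed -n '2p;4p'; python3 -m creep '[[[0,-0.004,0,0,0],[0,0,0,0,0]]]' | sed -n '2p;4p'
```

```text
tool_pos: [0.5369, 0.1946, 0.2376]
force: [-11.7, 6.5, 12.0]
tool_pos: [0.5371, 0.1946, 0.2376]
force: [-16.2, 7.4, 14.6]
```

Firm stop: the force climbs to 17 N with almost no motion. I'll let go and rise.

```bash
python3 -m creep '[[[0,0.004,0,0,0],[0,0,0,0,0.4],[0,0,0,0,0.4],[0,0,0,0,0.4],[0,0,0,0,0.4],[0,0,0,0,0.4]]]' | tail -3; python3 -m creep '[[[0,0,-0.05,0,0.4],[0,0,-0.1,0,0.4],[0,0,-0.15,0,0.4],[0,0,-0.15,0,0.4],[-0.13,-0.08,0,0,0.4],[-0.13,-0.08,0,0,0.4],[-0.13,-0.08,0,0,0.4],[0,0,0,0,0.4]]]' | head -4
python3 - <<'E'
from h import *
s=shot("wrist"); save(s,"w9.png",(180,0,500,240),2.5)
t=shot("top"); look(t,dict(spray=0,jar=0,offcut=0,level=0),1)
E
```

```text
force: [-0.2, -0.0, 0.7]
opening: 0.0351
gripper_force: 0.0
clock: 19.08
tool_pos: [0.6054, 0.2621, 0.3273]
orientation: [-179.9, 0.1, -103.0]
force: [0.4, 0.2, 0.2]
spray [252.7 174.8] 0.66 [0.756  0.1398 0.    ]
jar [304.3 170. ] 0.86 [ 0.7742 -0.0621  0.    ]
offcut [250.9 171.7] 0.8 [0.7685 0.1471 0.    ]
level [400.1 209.7] 0.63 [ 0.6149 -0.431   0.    ]
```

View pics/w9.png

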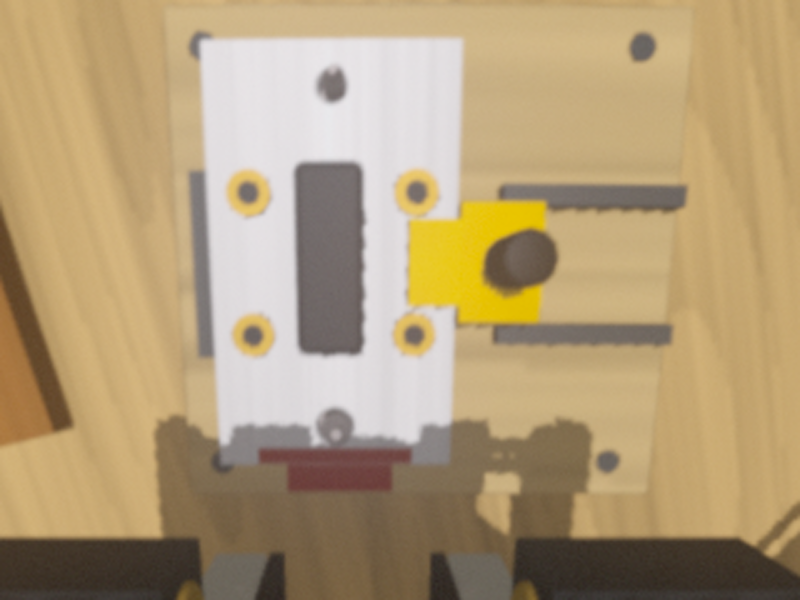

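The latch tongue (crop (433,262)) lies over the plate's edge, with the latch face against the plate at column ~460. Both pins are through their holes. The jar, offcut and level are unmoved. The spray was not found in this picture (the net's answer was the offcut), but the arm never came near it.

```bash
python3 -c "
from plant import workorder; print(workorder.close_job())"
```

```text
the job is handed in; nothing more can be done
None
```

The drill guide plate is seated flush on both pins, stripe to stripe, the latch is slid home against the plate and released, and the job was handed in at about 19 s; the jar, offcut and level are where they were, while the spray bottle was not confirmed in the last picture, though the arm never went near it.

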